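Ice a rocks glass and hold it out

TASK

Ice the tumbler that stands mouth up: with the scoop, never touching the ice with the gripper, bring at least two cubes from the ice tub into it without spilling any on the tray or the shelf, then put the scoop back down on the tray. Now grip that tumbler, lift it about 10 cm clear of the tray and finish still holding it in the air, upright and steady, ready to hand over. Keep it upright throughout and leave the other barware where it stands.

Things in the scene. Friction and masses are not known exactly. Their poses are not given: they have to be found in the camera images.
- tray: fixed dark smoked-glass tray with low brass end handles, 320 mm (its x) by 500 mm (its y); origin at the centre of its underside; upper surface 6 mm above the origin, rim 14 mm high. z up
- tumbler: clear rocks tumbler standing mouth up on the tray (its thick base disc below), the one to fill and lift: straight sides, 68 mm outer diameter (64 mm at the very foot), 88 mm tall, wall 3 mm, glass base 10 mm thick, about 220 g. Origin at the centre of its underside, z along its axis towards the mouth
- tumbler_rim (a point): centre of that tumbler's mouth, 88 mm above its origin; opening 62 mm across
- scoop: stainless ice scoop lying level on the tray, about 130 g, 176 mm long. Blade floor flat, 3 mm thick, x = -42 to 44 mm, 44 mm wide. Sides 23 mm high, leaning out to 65 mm apart at the top over x = -42 to 8 mm, falling to the floor at x = 32 mm; closed back wall 23 mm high at x = -42 mm. Brown wooden handle behind. Origin under the centre of the floor, +x towards the open lip, z up
- scoop_grip (a point): good grip point on the axis of the handle, at x = -92, y = 0, z = 46 mm in the scoop's frame, same axes. The handle is a straight bar 16 mm wide (y), 20 mm deep, 100 mm long, rising backwards from the blade at 30 degrees to its end at x = -132, z = 69 mm; grip it firmly (about 40 N), in a loose grip the scoop turns about the pads
- scoop_lip (a point): middle of the lower edge of the scoop's lip, at x = 44, y = 0, z = 0 mm in its frame; the floor is 43 mm wide there and thins to 1.5 mm at the lip over the last 18 mm
- ice_tub: fixed low rectangular stainless ice tub with a brass-bound rim, standing on the shelf left of the tray; 223 mm (its x) by 138 mm (its y), straight walls 4 mm thick and 40 mm high, flat inner floor 215 by 130 mm, 4 mm above the origin. Origin at the centre of its underside. Its -x end points to the robot; the ice lies there in one layer, from x = -105 to about 0 mm; the other end is empty
- ice0: ice cube 0 of 8 in the tub: 24 mm cube of clear ice with 4.5 mm bevelled edges, about 13 g, slippery (slides on a slope of about 10 degrees). Origin at its centre
- ice1: ice cube 1 of 8 in the tub: 24 mm cube of clear ice with 4.5 mm bevelled edges, about 13 g, slippery (slides on a slope of about 10 degrees). Origin at its centre
- ice2: ice cube 2 of 8 in the tub: 24 mm cube of clear ice with 4.5 mm bevelled edges, about 13 g, slippery (slides on a slope of about 10 degrees). Origin at its centre
- ice3: ice cube 3 of 8 in the tub: 24 mm cube of clear ice with 4.5 mm bevelled edges, about 13 g, slippery (slides on a slope of about 10 degrees). Origin at its centre
- ice4: ice cube 4 of 8 in the tub: 24 mm cube of clear ice with 4.5 mm bevelled edges, about 13 g, slippery (slides on a slope of about 10 degrees). Origin at its centre
- ice5: ice cube 5 of 8 in the tub: 24 mm cube of clear ice with 4.5 mm bevelled edges, about 13 g, slippery (slides on a slope of about 10 degrees). Origin at its centre
- ice6: ice cube 6 of 8 in the tub: 24 mm cube of clear ice with 4.5 mm bevelled edges, about 13 g, slippery (slides on a slope of about 10 degrees). Origin at its centre
- ice7: ice cube 7 of 8 in the tub: 24 mm cube of clear ice with 4.5 mm bevelled edges, about 13 g, slippery (slides on a slope of about 10 degrees). Origin at its centre
- spare_tumbler: bystander: the same tumbler stored mouth down on the tray (its thick base disc on top), 68 mm diameter, 88 mm tall; origin at the centre of its lower end
- shaker: bystander: stainless cocktail shaker, widest diameter 89 mm, 194 mm tall, standing in the far right part of the tray; origin at the centre of its underside
- jigger: bystander: black plastic double jigger, 42 mm widest, 82 mm tall, standing; origin at the centre of its underside
- muddler: bystander: walnut muddler lying along the near edge of the tray, 194 mm long (its x), 30 mm thick at the head; origin under its middle

How it is judged:
On the way, in this order (a step that is already met when the one before it is completed fails the run):
1. the scoop carries ice up clear of the tub (((x of ice0 in the frame of scoop between -0.045 and 0.048 m and y of ice0 in the frame of scoop between -0.032 and 0.032 m and z of ice0 in the frame of scoop between 0.005 and 0.055 m and height (world z) of ice0 above 0.065 m) or (x of ice1 in the frame of scoop between -0.045 and 0.048 m and y of ice1 in the frame of scoop between -0.032 and 0.032 m and z of ice1 in the frame of scoop between 0.005 and 0.055 m and height (world z) of ice1 above 0.065 m) or (x of ice2 in the frame of scoop between -0.045 and 0.048 m and y of ice2 in the frame of scoop between -0.032 and 0.032 m and z of ice2 in the frame of scoop between 0.005 and 0.055 m and height (world z) of ice2 above 0.065 m) or (x of ice3 in the frame of scoop between -0.045 and 0.048 m and y of ice3 in the frame of scoop between -0.032 and 0.032 m and z of ice3 in the frame of scoop between 0.005 and 0.055 m and height (world z) of ice3 above 0.065 m) or (x of ice4 in the frame of scoop between -0.045 and 0.048 m and y of ice4 in the frame of scoop between -0.032 and 0.032 m and z of ice4 in the frame of scoop between 0.005 and 0.055 m and height (world z) of ice4 above 0.065 m) or (x of ice5 in the frame of scoop between -0.045 and 0.048 m and y of ice5 in the frame of scoop between -0.032 and 0.032 m and z of ice5 in the frame of scoop between 0.005 and 0.055 m and height (world z) of ice5 above 0.065 m) or (x of ice6 in the frame of scoop between -0.045 and 0.048 m and y of ice6 in the frame of scoop between -0.032 and 0.032 m and z of ice6 in the frame of scoop between 0.005 and 0.055 m and height (world z) of ice6 above 0.065 m) or (x of ice7 in the frame of scoop between -0.045 and 0.048 m and y of ice7 in the frame of scoop between -0.032 and 0.032 m and z of ice7 in the frame of scoop between 0.005 and 0.055 m and height (world z) of ice7 above 0.065 m))), for 0.2 s.
2. at least two cubes lie in the upright tumbler while it stands on the tray ((((horizontal distance between ice0 and tumbler below 0.034 m and z of ice0 in the frame of tumbler between 0.012 and 0.088 m) and ((horizontal distance between ice1 and tumbler below 0.034 m and z of ice1 in the frame of tumbler between 0.012 and 0.088 m) or (horizontal distance between ice2 and tumbler below 0.034 m and z of ice2 in the frame of tumbler between 0.012 and 0.088 m) or (horizontal distance between ice3 and tumbler below 0.034 m and z of ice3 in the frame of tumbler between 0.012 and 0.088 m) or (horizontal distance between ice4 and tumbler below 0.034 m and z of ice4 in the frame of tumbler between 0.012 and 0.088 m) or (horizontal distance between ice5 and tumbler below 0.034 m and z of ice5 in the frame of tumbler between 0.012 and 0.088 m) or (horizontal distance between ice6 and tumbler below 0.034 m and z of ice6 in the frame of tumbler between 0.012 and 0.088 m) or (horizontal distance between ice7 and tumbler below 0.034 m and z of ice7 in the frame of tumbler between 0.012 and 0.088 m))) or ((horizontal distance between ice1 and tumbler below 0.034 m and z of ice1 in the frame of tumbler between 0.012 and 0.088 m) and ((horizontal distance between ice2 and tumbler below 0.034 m and z of ice2 in the frame of tumbler between 0.012 and 0.088 m) or (horizontal distance between ice3 and tumbler below 0.034 m and z of ice3 in the frame of tumbler between 0.012 and 0.088 m) or (horizontal distance between ice4 and tumbler below 0.034 m and z of ice4 in the frame of tumbler between 0.012 and 0.088 m) or (horizontal distance between ice5 and tumbler below 0.034 m and z of ice5 in the frame of tumbler between 0.012 and 0.088 m) or (horizontal distance between ice6 and tumbler below 0.034 m and z of ice6 in the frame of tumbler between 0.012 and 0.088 m) or (horizontal distance between ice7 and tumbler below 0.034 m and z of ice7 in the frame of tumbler between 0.012 and 0.088 m))) or ((horizontal distance between ice2 and tumbler below 0.034 m and z of ice2 in the frame of tumbler between 0.012 and 0.088 m) and ((horizontal distance between ice3 and tumbler below 0.034 m and z of ice3 in the frame of tumbler between 0.012 and 0.088 m) or (horizontal distance between ice4 and tumbler below 0.034 m and z of ice4 in the frame of tumbler between 0.012 and 0.088 m) or (horizontal distance between ice5 and tumbler below 0.034 m and z of ice5 in the frame of tumbler between 0.012 and 0.088 m) or (horizontal distance between ice6 and tumbler below 0.034 m and z of ice6 in the frame of tumbler between 0.012 and 0.088 m) or (horizontal distance between ice7 and tumbler below 0.034 m and z of ice7 in the frame of tumbler between 0.012 and 0.088 m))) or ((horizontal distance between ice3 and tumbler below 0.034 m and z of ice3 in the frame of tumbler between 0.012 and 0.088 m) and ((horizontal distance between ice4 and tumbler below 0.034 m and z of ice4 in the frame of tumbler between 0.012 and 0.088 m) or (horizontal distance between ice5 and tumbler below 0.034 m and z of ice5 in the frame of tumbler between 0.012 and 0.088 m) or (horizontal distance between ice6 and tumbler below 0.034 m and z of ice6 in the frame of tumbler between 0.012 and 0.088 m) or (horizontal distance between ice7 and tumbler below 0.034 m and z of ice7 in the frame of tumbler between 0.012 and 0.088 m))) or ((horizontal distance between ice4 and tumbler below 0.034 m and z of ice4 in the frame of tumbler between 0.012 and 0.088 m) and ((horizontal distance between ice5 and tumbler below 0.034 m and z of ice5 in the frame of tumbler between 0.012 and 0.088 m) or (horizontal distance between ice6 and tumbler below 0.034 m and z of ice6 in the frame of tumbler between 0.012 and 0.088 m) or (horizontal distance between ice7 and tumbler below 0.034 m and z of ice7 in the frame of tumbler between 0.012 and 0.088 m))) or ((horizontal distance between ice5 and tumbler below 0.034 m and z of ice5 in the frame of tumbler between 0.012 and 0.088 m) and ((horizontal distance between ice6 and tumbler below 0.034 m and z of ice6 in the frame of tumbler between 0.012 and 0.088 m) or (horizontal distance between ice7 and tumbler below 0.034 m and z of ice7 in the frame of tumbler between 0.012 and 0.088 m))) or ((horizontal distance between ice6 and tumbler below 0.034 m and z of ice6 in the frame of tumbler between 0.012 and 0.088 m) and (horizontal distance between ice7 and tumbler below 0.034 m and z of ice7 in the frame of tumbler between 0.012 and 0.088 m))) and z of tumbler in the frame of tray below 0.012 m and angle between tumbler's own z axis and vertical below 0.1 rad), for 0.2 s.
3. the scoop rests on the tray again, let go (contact force between scoop and tray above 0.3 N and contact force between the fingers and scoop below 0.05 N and x of scoop in the frame of tray between -0.16 and 0.16 m and y of scoop in the frame of tray between -0.25 and 0.25 m and z of scoop in the frame of tray below 0.045 m and linear speed of scoop below 0.03 m/s), for 0.2 s.
At the end, for the whole second after the job is handed in: The gripper holds the tumbler with its underside 60 to 200 mm above the tray, within 0.1 rad (about 6 degrees) of upright, slower than 20 mm/s and 0.15 rad/s, touching nothing but the fingers and its ice; at least two cubes are inside it; the scoop lies at rest on the tray, let go (all of step 3 and (((horizontal distance between ice0 and tumbler below 0.034 m and z of ice0 in the frame of tumbler between 0.012 and 0.088 m) and ((horizontal distance between ice1 and tumbler below 0.034 m and z of ice1 in the frame of tumbler between 0.012 and 0.088 m) or (horizontal distance between ice2 and tumbler below 0.034 m and z of ice2 in the frame of tumbler between 0.012 and 0.088 m) or (horizontal distance between ice3 and tumbler below 0.034 m and z of ice3 in the frame of tumbler between 0.012 and 0.088 m) or (horizontal distance between ice4 and tumbler below 0.034 m and z of ice4 in the frame of tumbler between 0.012 and 0.088 m) or (horizontal distance between ice5 and tumbler below 0.034 m and z of ice5 in the frame of tumbler between 0.012 and 0.088 m) or (horizontal distance between ice6 and tumbler below 0.034 m and z of ice6 in the frame of tumbler between 0.012 and 0.088 m) or (horizontal distance between ice7 and tumbler below 0.034 m and z of ice7 in the frame of tumbler between 0.012 and 0.088 m))) or ((horizontal distance between ice1 and tumbler below 0.034 m and z of ice1 in the frame of tumbler between 0.012 and 0.088 m) and ((horizontal distance between ice2 and tumbler below 0.034 m and z of ice2 in the frame of tumbler between 0.012 and 0.088 m) or (horizontal distance between ice3 and tumbler below 0.034 m and z of ice3 in the frame of tumbler between 0.012 and 0.088 m) or (horizontal distance between ice4 and tumbler below 0.034 m and z of ice4 in the frame of tumbler between 0.012 and 0.088 m) or (horizontal distance between ice5 and tumbler below 0.034 m and z of ice5 in the frame of tumbler between 0.012 and 0.088 m) or (horizontal distance between ice6 and tumbler below 0.034 m and z of ice6 in the frame of tumbler between 0.012 and 0.088 m) or (horizontal distance between ice7 and tumbler below 0.034 m and z of ice7 in the frame of tumbler between 0.012 and 0.088 m))) or ((horizontal distance between ice2 and tumbler below 0.034 m and z of ice2 in the frame of tumbler between 0.012 and 0.088 m) and ((horizontal distance between ice3 and tumbler below 0.034 m and z of ice3 in the frame of tumbler between 0.012 and 0.088 m) or (horizontal distance between ice4 and tumbler below 0.034 m and z of ice4 in the frame of tumbler between 0.012 and 0.088 m) or (horizontal distance between ice5 and tumbler below 0.034 m and z of ice5 in the frame of tumbler between 0.012 and 0.088 m) or (horizontal distance between ice6 and tumbler below 0.034 m and z of ice6 in the frame of tumbler between 0.012 and 0.088 m) or (horizontal distance between ice7 and tumbler below 0.034 m and z of ice7 in the frame of tumbler between 0.012 and 0.088 m))) or ((horizontal distance between ice3 and tumbler below 0.034 m and z of ice3 in the frame of tumbler between 0.012 and 0.088 m) and ((horizontal distance between ice4 and tumbler below 0.034 m and z of ice4 in the frame of tumbler between 0.012 and 0.088 m) or (horizontal distance between ice5 and tumbler below 0.034 m and z of ice5 in the frame of tumbler between 0.012 and 0.088 m) or (horizontal distance between ice6 and tumbler below 0.034 m and z of ice6 in the frame of tumbler between 0.012 and 0.088 m) or (horizontal distance between ice7 and tumbler below 0.034 m and z of ice7 in the frame of tumbler between 0.012 and 0.088 m))) or ((horizontal distance between ice4 and tumbler below 0.034 m and z of ice4 in the frame of tumbler between 0.012 and 0.088 m) and ((horizontal distance between ice5 and tumbler below 0.034 m and z of ice5 in the frame of tumbler between 0.012 and 0.088 m) or (horizontal distance between ice6 and tumbler below 0.034 m and z of ice6 in the frame of tumbler between 0.012 and 0.088 m) or (horizontal distance between ice7 and tumbler below 0.034 m and z of ice7 in the frame of tumbler between 0.012 and 0.088 m))) or ((horizontal distance between ice5 and tumbler below 0.034 m and z of ice5 in the frame of tumbler between 0.012 and 0.088 m) and ((horizontal distance between ice6 and tumbler below 0.034 m and z of ice6 in the frame of tumbler between 0.012 and 0.088 m) or (horizontal distance between ice7 and tumbler below 0.034 m and z of ice7 in the frame of tumbler between 0.012 and 0.088 m))) or ((horizontal distance between ice6 and tumbler below 0.034 m and z of ice6 in the frame of tumbler between 0.012 and 0.088 m) and (horizontal distance between ice7 and tumbler below 0.034 m and z of ice7 in the frame of tumbler between 0.012 and 0.088 m))) and z of tumbler in the frame of tray between 0.066 and 0.206 m and angle between tumbler's own z axis and vertical below 0.1 rad and linear speed of tumbler below 0.02 m/s and angular speed of tumbler below 0.15 rad/s and contact force between the fingers and tumbler above 1 N and contact force between tumbler and tray below 0.05 N and contact force between tumbler and ice_tub below 0.05 N and contact force between tumbler and scoop below 0.05 N and contact force between tumbler and shaker below 0.05 N and contact force between tumbler and jigger below 0.05 N and contact force between tumbler and spare_tumbler below 0.05 N and contact force between tumbler and muddler below 0.05 N); the arm keeps its last pose, push and grip.
It fails at once if the other tumbler, the shaker, the jigger or the muddler is pushed more than 25 mm or tipped (distance of any of spare_tumbler, shaker, jigger, muddler from where it was at the start of the episode above 0.025 m or angle between any of spare_tumbler, shaker, jigger, muddler's own z axis and vertical above 0.35 rad).
It fails at once if the gripper touches the ice (contact force between any of the fingers, the arm and ice0 above 0.2 N or contact force between any of the fingers, the arm and ice1 above 0.2 N or contact force between any of the fingers, the arm and ice2 above 0.2 N or contact force between any of the fingers, the arm and ice3 above 0.2 N or contact force between any of the fingers, the arm and ice4 above 0.2 N or contact force between any of the fingers, the arm and ice5 above 0.2 N or contact force between any of the fingers, the arm and ice6 above 0.2 N or contact force between any of the fingers, the arm and ice7 above 0.2 N).
It fails at once if ice is spilt on the tray or the shelf (contact force between any of ice0, ice1, ice2, ice3, ice4, ice5, ice6, ice7 and tray above 0.05 N or contact force between any of ice0, ice1, ice2, ice3, ice4, ice5, ice6, ice7 and table above 0.05 N).
It fails at once if the tumbler being iced is tipped more than 0.35 rad (20 degrees) (angle between tumbler's own z axis and vertical above 0.35 rad).
It also fails if it takes over 72 s, if anything falls off the work surface, if the arm or the gripper's body presses on something with over 40 N, if the wrist force passes 120 N, or if a joint passes its speed limit or range.

ROBOT

A 6-joint arm with a two-finger parallel gripper is mounted at the origin on the work surface. World frame = base frame: x ahead of the robot, y to its left, z up, the work surface at z = 0. Lengths are in m, angles in rad, forces in N, time in s.
With the tool pointing down it reaches from about 0.2 to 0.875 m from the base axis. Payload 3.4 kg.
Tool frame: the origin (TCP) lies between the finger pads; the fingertips stand 25 mm ahead of it and the grasp point (between the pads) lies 6 mm ahead of it (r.nose_length is the z of the fingertips in the tool frame, in m); z points along the fingers, y is the line along which they close (so a half turn about z gives the same grasp; the last joint's range is limited). The gripper opens to 94 mm and grips with 3 to 60 N. Pads are 16 mm wide; open, the fingers measure 119 mm over their backs; the gripper's body (75 mm by 177 mm) begins 78 mm behind the grasp point.
Start: joints at [-0.121, 0.276, 1.505, -0, 1.361, -0.121], TCP at [0.575, -0, 0.23] pointing down, gripper open.
Joint ranges: [-2.89, 2.89], [-0.75, 2.08], [0.22, 2.7], [-1.18, 4.32], [0.11, 2.71], [-2.7, 2.7]. Speed limits (rad/s): [2.57, 2.57, 3.14, 3.14, 3.14, 3.14].

INTERFACE

Orientations are given as a unit quaternion [w, x, y, z].
In Python, from plant import r, gripper_to, inverse_kinematics, vision, models, telemetry gives the robot as it stands. Calls block until the motion is done:
- r.move_to(position, orientation): joint-space move of the TCP to a pose.
- r.move_l(position, rot=None, vel=0.15, guard=None): straight line of the TCP; rot=None keeps the orientation; vel is the mean speed in m/s. With guard (N) it stops when the force on the tool has changed by that much, and returns True; else False.
- r.movej(angles): joint-space move.
- gripper_to(opening, f_grip=None): finger opening in m; f_grip is the grip in N (None keeps the last); returns when the fingers have stopped.
- r.hold(seconds).
- inverse_kinematics(position, orientation): joint angles nearest the present ones, or None.
- vision.snapshot(name): name is "scene" or "side" or "wrist"; returns the picture (420x560x3 uint8, red, green, blue); there is no depth.
- vision.get_calibration(name): a dict with "fx", "fy", "cx", "cy" (pixels), "position" and "orientation" of the camera in the world. Camera axes: x right, y down, z forward; pixel columns grow to the right and rows downward; lengths in m; the calibration is good to about 2 mm. A picture is of the moment at which its call begins: read the wrist's pose just before it. get_calibration takes no time and is no camera call; for the wrist camera it gives the pose at the moment of the call.
A pose or a line that the arm cannot do raises r.PlanningError and nothing moves.
- r.sign_off(): hands the job in; it is judged then, once.
Trained networks look in the newest picture that a camera, given by its name, has taken for a name from the list of things; names that differ only in an ending like _2 or _b are one class to them, and where a whole thing is asked for, a point or a joint stands for the part that bears it (a point fixed in the world has none). Each returns a list of dicts, best first, with "score" (0 to 1); they miss things now and then, are a little off and sometimes report something else, mostly with a low value. They report only what shows in the picture. A call takes as long as a camera call.
- models.boxes_of(thing, camera): "at" ([x, y, z] in m, in world coordinates, good to about 4 mm: the middle of the surface that is visible of it).
- models.regions_of(thing, camera): "pixels" (420x560 bool, what is visible of it).
- models.mark_of(thing, camera): "at" ([x, y, z] in m, in world coordinates, good to about 4 mm: a listed point, or the origin of a listed thing).
Readings, each from a call of its own:
- telemetry.current_t(): time.
- telemetry.current_joints(): joint angles.
- telemetry.current_dq(): joint speeds.
- telemetry.current_joint_efforts(): joint torques, N m.
- telemetry.current_ee_pos(): TCP position.
- telemetry.current_tool_rot(): TCP orientation.
- telemetry.current_wrist_force(): force on the tool from outside, world axes, zero at the start.
- telemetry.current_torque(): the same for the moment, N m.
- telemetry.current_opening(): finger opening in m.
- telemetry.current_finger_force(): force on a finger pad.
Only numpy, scipy, OpenCV 4.12 (cv2) and the standard library are available. Lean on these libraries where they do the work, as an engineer would, in place of code of your own. Each camera call takes 0.05 s, during which the arm holds its last target. There are 200 camera calls.

## Working session

There is one attempt and no reset: what is moved stays moved. The work goes in short steps, each a Python script; the robot and the scene stay as the last script left them, time stands still between calls to the robot, and variables do not carry over. Pictures are saved under pics/ and viewed, at most 10 in all, crops included, and the job is handed in when it is done.

```bash
ls; mkdir -p pics
cat > h.py <<'E'
import numpy as np, cv2
from plant import r, gripper_to, inverse_kinematics, vision, models, telemetry
from scipy.spatial.transform import Rotation as R
def q(m): 
    x=R.from_matrix(m).as_quat(); return [float(x[3]),float(x[0]),float(x[1]),float(x[2])]
def m(qq): return R.from_quat([qq[1],qq[2],qq[3],qq[0]]).as_matrix()
def snap(n,f=None):
    i=vision.snapshot(n)
    if f: cv2.imwrite('pics/'+f,i[:,:,::-1])
    return i
E
python3 - <<'E'
from h import *
a=snap('scene');b=snap('side')
cv2.imwrite('pics/a.png',cv2.resize(a,(800,600))[:,:,::-1]);cv2.imwrite('pics/b.png',cv2.resize(b,(800,600))[:,:,::-1])
for c in ('scene','side'):
    k=vision.get_calibration(c); print(c,k)
    for t in ['tray','tumbler','tumbler_rim','scoop','scoop_grip','scoop_lip','ice_tub','spare_tumbler','shaker','jigger','muddler']:
        print(t,[(np.round(d['at'],3).tolist(),round(d['score'],2)) for d in models.mark_of(t,c)][:3])
    print('ice',[(np.round(d['at'],3).tolist(),round(d['score'],2)) for d in models.mark_of('ice0',c)])
print(telemetry.current_tool_rot(),r.nose_length,telemetry.current_t())
E
```

```text
pics
scene {'fx': 452.818303853528, 'fy': 452.818303853528, 'cx': 273.7871559372011, 'cy': 207.37639977657324, 'position': array([1.07524966, 0.77935028, 0.7222683 ]), 'orientation': array([-0.14606211,  0.27768018,  0.83916866, -0.44424715])}
tray [([0.561, -0.082, 0.002], 0.92)]
tumbler [([0.541, -0.263, 0.006], 0.87)]
tumbler_rim [([0.541, -0.265, 0.092], 0.66), ([0.416, 0.318, 0.019], 0.53)]
scoop [([0.487, 0.07, 0.005], 0.77)]
scoop_grip [([0.574, 0.082, 0.054], 0.95)]
scoop_lip [([0.436, 0.063, 0.005], 0.87), ([0.675, -0.14, 0.006], 0.61)]
ice_tub [([0.469, 0.331, -0.002], 0.8)]
spare_tumbler [([0.513, -0.122, 0.01], 0.72)]
shaker [([0.649, -0.255, 0.009], 0.67), ([0.513, -0.12, 0.008], 0.6)]
jigger [([0.676, -0.137, 0.006], 0.62)]
muddler [([0.444, -0.203, 0.006], 0.53)]
ice [([0.376, 0.303, 0.015], 0.69), ([0.437, 0.289, 0.014], 0.62), ([0.418, 0.316, 0.019], 0.59), ([0.387, 0.387, 0.018], 0.55), ([0.451, 0.336, 0.011], 0.52), ([0.413, 0.363, 0.016], 0.48), ([0.457, 0.374, 0.017], 0.4)]
side {'fx': 387.72103565388886, 'fy': 387.72103565388886, 'cx': 277.3852816818882, 'cy': 2
[... 351 characters left out ...]
ip [([0.576, 0.08, 0.049], 0.89)]
scoop_lip [([0.437, 0.067, 0.004], 0.81)]
ice_tub [([0.464, 0.332, -0.002], 0.67), ([0.649, -0.25, 0.006], 0.56)]
spare_tumbler [([0.51, -0.118, 0.007], 0.83), ([0.673, -0.142, 0.006], 0.27), ([0.543, -0.265, 0.003], 0.15)]
shaker [([0.651, -0.246, 0.004], 0.59)]
jigger [([0.675, -0.142, 0.005], 0.78)]
muddler [([0.445, -0.204, 0.008], 0.77)]
ice [([0.371, 0.301, 0.013], 0.73), ([0.414, 0.365, 0.019], 0.73), ([0.392, 0.387, 0.019], 0.69), ([0.456, 0.377, 0.018], 0.66), ([0.413, 0.32, 0.016], 0.58), ([0.381, 0.343, 0.014], 0.49), ([0.449, 0.337, 0.019], 0.49), ([0.44, 0.29, 0.015], 0.48)]
[4.81859416e-05 7.07104046e-01 7.07109514e-01 4.36920349e-05] 0.025 1.3
```

View pics/a.png

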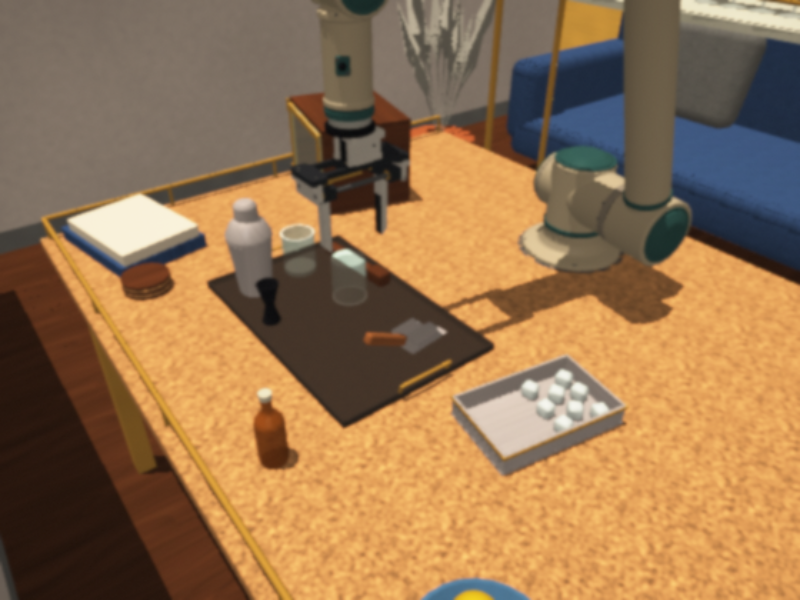

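View pics/b.png

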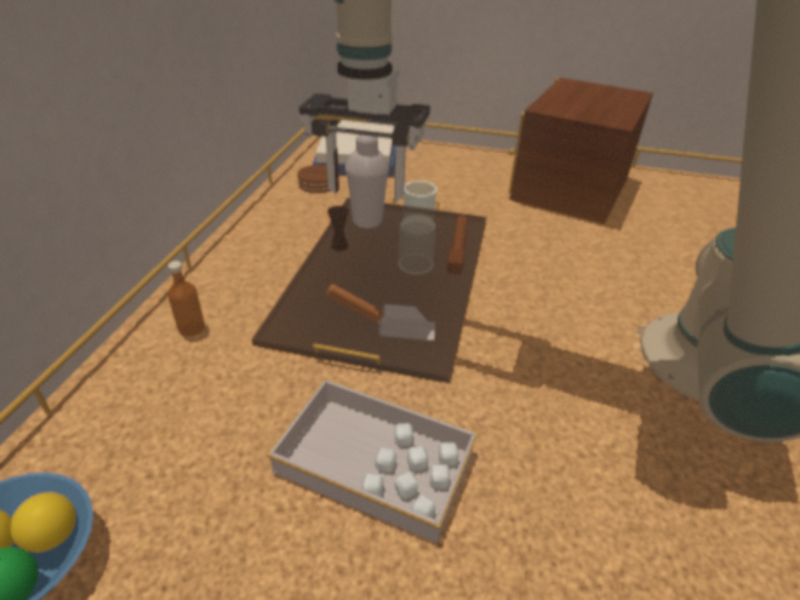

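```bash
cat >> h.py <<'E'
ALPHA=np.radians(35)
def scoopR(yaw,pitch):   # pitch>0: lip down
    return R.from_euler('ZY',[yaw,pitch]).as_matrix()
G=np.array([-.092,0,.046]); LIP=np.array([.044,0,0])
def tool(lip,yaw,pitch,sgn=1,alpha=None,g=G):
    """TCP pose for scoop lip at `lip`; scoop yaw, pitch"""
    a=ALPHA if alpha is None else alpha
    S=scoopR(yaw,pitch); z=np.array([np.sin(a),0,-np.cos(a)]); y=np.array([0,sgn*1.,0])
    T=S@np.column_stack([np.cross(y,z),y,z])
    return np.array(lip)+S@(g-LIP)-.006*T[:,2], q(T)
def ray(c,u,v,z):
    k=vision.get_calibration(c); d=m(k['orientation'])@np.array([(u-k['cx'])/k['fx'],(v-k['cy'])/k['fy'],1.])
    return k['position']+d*(z-k['position'][2])/d[2]
E
python3 - <<'E'
from h import *
f=.7
for c,P in (('side',[(327,383),(473,433),(439,532),(273,455)]),('scene',[(568,358),(624,407),(503,462),(454,402)])):
    w=[ray(c,u*f,v*f,.04)[:2] for u,v in P]; print(c,np.round(w,3).tolist(),np.round(np.mean(w,0),3))
    snap(c); mk=models.regions_of('ice_tub',c)[0]['pixels'].astype(np.uint8)
    from scipy.optimize import minimize
    k=vision.get_calibration(c)
    def cost(p):
        Rz=R.from_euler('z',p[2]).as_matrix(); X=np.array([[sx*.1115,sy*.069,z] for sx in(-1,1) for sy in(-1,1) for z in(0,.04)])@Rz.T+[p[0],p[1],0]
        pc=(X-k['position'])@m(k['orientation']); uv=np.c_[pc[:,0]/pc[:,2]*k['fx']+k['cx'],pc[:,1]/pc[:,2]*k['fy']+k['cy']]
        h=cv2.convexHull(np.float32(uv)); im=np.zeros(mk.shape,np.uint8); cv2.fillConvexPoly(im,np.int32(np.round(h*16)),1,shift=4)
        return -(im&mk).sum()/(im|mk).sum()
    s=min((minimize(cost,[.467,.331,y],method='Nelder-Mead',options=dict(initial_simplex=[[.467,.331,y],[.475,.331,y],[.467,.339,y],[.467,.331,y+.1]])) for y in(-.1,0,.1)),key=lambda s:s.fun); print(np.round(s.x,3),s.fun)
a=snap('scene');b=snap('side')
A=cv2.resize(a[140:240,130:300],(800,470),interpolation=cv2.INTER_CUBIC);cv2.imwrite('pics/c.png',A[:,:,::-1])
yaw=np.pi+.115
for sgn in(1,-1):
  for al in (0,20,35):
    al=np.radians(al);print('sgn',sgn,'al',round(al,2))
    for n,l,y,p in [('pick',(.4365,.065,.006),yaw,0),('tub0',(.485,.33,.01),np.pi,.35),('tub1',(.365,.33,.006),np.pi,0),('lift',(.4,.33,.2),np.pi,-.17)]+[(f'pour{h}_{d}',(.541-.01*np.cos(h),-.264-.01*np.sin(h),.094),h,np.radians(d)) for h in(-np.pi/2,-np.pi/2-.5,-np.pi/2+.5) for d in(-10,20,60)]:
        j=inverse_kinematics(*tool(l,y,p,sgn,al)); print(n,None if j is None else np.round(j,2).tolist())
E
```

```text
side [[0.557, 0.25], [0.347, 0.282], [0.364, 0.426], [0.58, 0.381]] [0.462 0.335]
[0.412 0.421 0.266] 983144703603344.4
scene [[0.353, 0.292], [0.375, 0.418], [0.596, 0.387], [0.572, 0.258]] [0.474 0.339]
[0.403 0.544 0.667] 0.0
sgn 1 al 0.0
pick [0.02, 0.42, 1.75, -0.0, 0.97, 1.48]
tub0 [0.49, 0.39, 1.72, -0.25, 0.73, 2.22]
tub1 [0.47, 0.45, 1.69, -0.0, 1.0, 2.04]
lift [0.4, 0.45, 1.25, 0.07, 1.6, 1.97]
pour-1.5707963267948966_-10 [-0.22, 0.32, 1.75, -0.2, 1.05, -0.12]
pour-1.5707963267948966_20 [-0.58, 0.36, 1.54, 0.29, 1.44, -0.64]
pour-1.5707963267948966_60 [-0.88, 0.68, 1.26, 0.66, 2.03, -0.85]
pour-2.0707963267948966_-10 [-0.22, 0.46, 1.51, -0.18, 1.23, 0.34]
pour-2.0707963267948966_20 [-0.58, 0.36, 1.55, 0.36, 1.29, -0.19]
pour-2.0707963267948966_60 [-1.01, 0.52, 1.57, 0.87, 1.69, -0.7]
pour-1.0707963267948966_-10 [-0.32, 0.18, 1.95, -0.15, 0.89, -0.74]
pour-1.0707963267948966_20 [-0.57, 0.36, 1.54, 0.16, 1.55, -1.1]
pour-1.0707963267948966_60 [-0.73, 0.8, 1.01, 0.4, 2.32, -1.11]
sgn 1 al 0.35
pick [0.04, 0.61, 1.46, -0.03, 1.42, 1.5]
tub0 [0.4, 0.52, 1.44, -0.0, 1.19, 1.97]
t
[... 2733 characters left out ...]
 0.61
pick [0.05, 0.76, 1.26, -0.04, 1.73, -1.63]
tub0 [0.35, 0.65, 1.22, 0.09, 1.52, -1.23]
tub1 [0.34, 0.76, 1.27, 0.2, 1.7, -1.26]
lift [0.31, 0.8, 0.85, 0.28, 2.24, -1.17]
pour-1.5707963267948966_-10 [0.15, 0.46, 1.83, -0.86, 1.17, -2.51]
pour-1.5707963267948966_20 None
pour-1.5707963267948966_60 [-0.72, 0.42, 1.34, 0.32, 1.67, 2.41]
pour-2.0707963267948966_-10 [0.04, 0.68, 1.37, -0.65, 1.57, -2.44]
pour-2.0707963267948966_20 None
pour-2.0707963267948966_60 None
pour-1.0707963267948966_-10 None
pour-1.0707963267948966_20 [-0.32, 0.12, 1.86, -0.21, 0.99, 2.42]
pour-1.0707963267948966_60 [-0.65, 0.48, 1.24, 0.18, 1.82, 2.0]<stdin>:12: RuntimeWarning: overflow encountered in scalar negative
```

View pics/c.png

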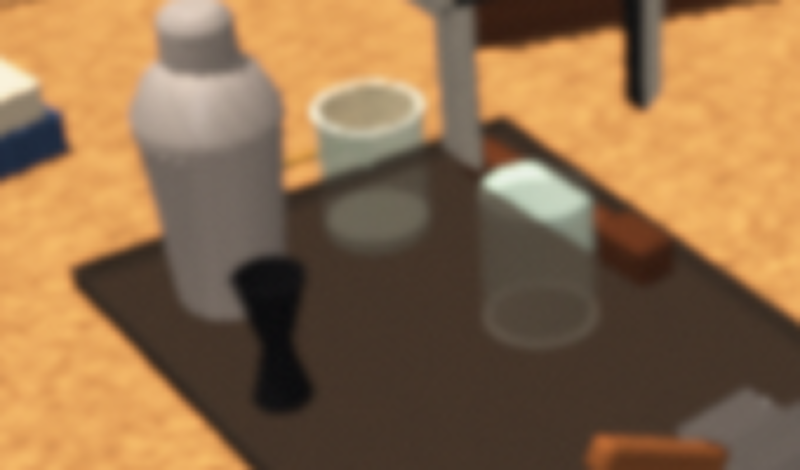

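Run:
```python
from h import *
from scipy.optimize import minimize
M=[]
for c in('side','scene'):
    snap(c); M.append((models.regions_of('ice_tub',c)[0]['pixels'],vision.get_calibration(c)))
def cost(p):
    t=0
    for mk,k in M:
        Rz=R.from_euler('z',p[2]).as_matrix(); X=np.array([[sx*.1115,sy*.069,z] for sx in(-1,1) for sy in(-1,1) for z in(0,.04)])@Rz.T+[p[0],p[1],0]
        pc=(X-k['position'])@m(k['orientation']); uv=np.c_[pc[:,0]/pc[:,2]*k['fx']+k['cx'],pc[:,1]/pc[:,2]*k['fy']+k['cy']]
        im=np.zeros(mk.shape,np.uint8); cv2.fillConvexPoly(im,np.int32(np.round(cv2.convexHull(np.float32(uv))*16)),1,shift=4); im=im>0
        mc=np.zeros(mk.shape,np.uint8); hh=cv2.convexHull(np.argwhere(mk)[:,::-1].astype(np.int32)); cv2.fillConvexPoly(mc,hh,1); mc=mc>0
        t-=float((im&mc).sum())/float((im|mc).sum())
    return t
s=minimize(cost,[.467,.333,-.155],method='Nelder-Mead',options=dict(initial_simplex=[[.467,.333,-.155],[.475,.333,-.155],[.467,.341,-.155],[.467,.333,-.08]]))
print(np.round(s.x,4),s.fun)
Rz=R.from_euler('z',s.x[2]).as_matrix()[:2,:2]
for c in('side','scene'):
    print(c,sorted([tuple(np.round((np.array(d['at'][:2])-s.x[:2])@Rz,3).tolist())+(round(d['score'],2),) for d in models.mark_of('ice3',c)]))
for c in('side','scene'):
    P={t:models.mark_of(t,c)[0]['at'] for t in('scoop','scoop_grip','scoop_lip','tumbler','tumbler_rim')}
    print(c,{a:np.round(b,4).tolist() for a,b in P.items()})
```

```text
[ 0.4657  0.3296 -0.1701] -1.9610607296685565
side [(-0.088, -0.041, 0.47), (-0.086, 0.043, 0.65), (-0.083, 0.001, 0.75), (-0.054, 0.027, 0.75), (-0.052, -0.018, 0.64), (-0.019, -0.041, 0.67), (-0.017, 0.001, 0.69), (-0.017, 0.041, 0.67), (0.153, -0.231, 0.62), (0.163, -0.389, 0.36), (0.175, -0.573, 0.29), (0.176, -0.572, 0.15)]
scene [(-0.088, -0.045, 0.58), (-0.088, 0.043, 0.53), (-0.085, -0.004, 0.57), (-0.056, 0.027, 0.58), (-0.048, -0.019, 0.68), (-0.018, -0.049, 0.51), (-0.016, 0.041, 0.45), (-0.014, 0.005, 0.5)]
side {'scoop': [0.4822, 0.0662, 0.0061], 'scoop_grip': [0.5744, 0.0798, 0.0476], 'scoop_lip': [0.3798, 0.3443, 0.0143], 'tumbler': [0.5434, -0.265, 0.0038], 'tumbler_rim': [0.5405, -0.261, 0.0947]}
scene {'scoop': [0.4834, 0.07, 0.007], 'scoop_grip': [0.5729, 0.0819, 0.0516], 'scoop_lip': [0.4357, 0.0606, 0.0028], 'tumbler': [0.5413, -0.2647, 0.0043], 'tumbler_rim': [0.5395, -0.2632, 0.0908]}
```

```bash
sed -i 's/ALPHA=np.radians(35)/ALPHA=np.radians(30)/' h.py
cat >> h.py <<'E'
SY=np.pi+.119; O=np.array([.482,.0693,.006])
PL=O+scoopR(SY,0)@LIP
TUB=np.array([.4657,.3296]); TY=-.17
def tub(u,v,z): return np.r_[TUB+R.from_euler('z',TY).as_matrix()[:2,:2]@[u,v],z]
E
python3 - <<'E'
from h import *
p,o=tool(PL,SY,0); z=m(o)[:,2]
r.move_to(p-.1*z,o)
gripper_to(.05,f_grip=45)
print(r.move_l(p,o,vel=.12,guard=8))
print(telemetry.current_ee_pos(),p)
gripper_to(0.0,f_grip=45); print(telemetry.current_opening(),telemetry.current_finger_force(),telemetry.current_wrist_force())
r.move_l(p+[0,0,.08],o,vel=.12); print(telemetry.current_wrist_force())
snap('side','d.png')
print({t:np.round(models.mark_of(t,'side')[0]['at'],4).tolist() for t in('scoop','scoop_grip','scoop_lip')}, 'expect',O+[0,0,.08],PL+[0,0,.08],telemetry.current_t())
E
```

```text
False
[0.57711837 0.08062058 0.05768853] [0.57632815 0.08057834 0.05719615]
0.01578682086971609 44.98372972011566 [0.21697032 0.32805036 0.78589593]
[ 0.38677398 -0.56863093 -1.21995683]
{'scoop': [0.4826, 0.068, 0.0847], 'scoop_grip': [0.5768, 0.0781, 0.1261], 'scoop_lip': [0.4391, 0.066, 0.0846]} expect [0.482  0.0693 0.086 ] [0.43831117 0.06407635 0.086     ] 7.2917
```

View pics/d.png

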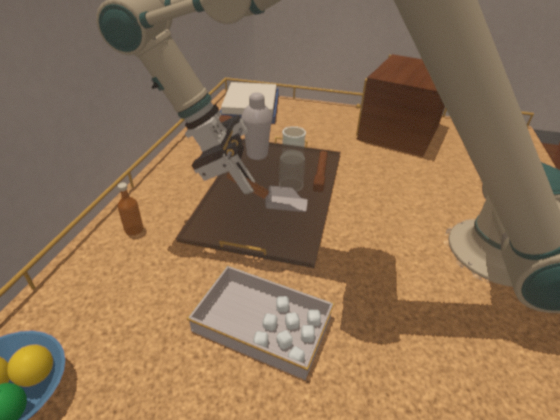

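```bash
cat >> h.py <<'E'
D=np.radians
def go(u,v,z,pd,**k): 
    p,o=tool(tub(u,v,z),np.pi+TY,D(pd)); return r.move_l(p,o,**k)
E
python3 - <<'E'
from h import *
V=-.006
go(.022,V,.12,20,vel=.25); go(.022,V,.02,20,vel=.15)
h=go(.022,V,-.004,20,vel=.03,guard=3); e=tool(tub(.022,V,.004),np.pi+TY,D(20))[0]
dz=telemetry.current_ee_pos()[2]-e[2]; print('contact',h,dz,telemetry.current_wrist_force())
dz=float(np.clip(dz,-.003,.003)) if h else 0
open('dz','w').write(str(dz))
Z=.005+dz
for u,pd in [(.0,17),(-.03,12),(-.05,9),(-.07,7),(-.085,5)]:
    h=go(u,V,Z,pd,vel=.06,guard=15); print(u,h,telemetry.current_wrist_force(),telemetry.current_ee_pos()-tool(tub(u,V,Z),np.pi+TY,D(pd))[0])
    if h: break
print(telemetry.current_t())
a=snap('side')[230:400,160:400]; b=snap('scene')[220:350,290:460]
cv2.imwrite('pics/e.png',np.hstack([cv2.resize(a,(400,300)),cv2.resize(b,(400,300))])[:,:,::-1])
E
```

```text
contact True -0.0014809383310269292 [ 1.40480027 -0.18914419  3.0091616 ]
0.0 False [-0.70291091  0.68840633 -0.93104763] [-7.45760230e-04 -8.35589017e-05 -8.46100630e-04]
-0.03 False [ 0.12727335 -0.35408122 -1.50921672] [ 6.53596959e-05 -7.30478927e-05 -3.59622457e-04]
-0.05 False [-0.30658902  1.17548732 -1.11162166] [-2.03831489e-04 -7.90501890e-05 -4.07034136e-04]
-0.07 False [-0.10330878 -0.25258717 -1.2760721 ] [-3.05243121e-04  2.18686115e-05 -1.62573365e-04]
-0.085 False [ 1.15169529  0.02069683 -1.21146772] [-2.98698623e-04 -7.64234454e-05 -3.93726972e-04]
12.0667
```

View pics/e.png

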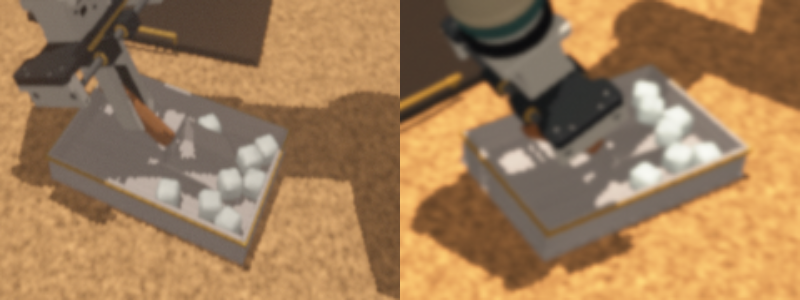

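Run:
```python
from h import *
V=-.006; dz=float(open('dz').read()); Z=.005+dz
for u,pd in [(-.095,4),(-.103,2)]:
    h=go(u,V,Z,pd,vel=.05,guard=20); print(u,h,telemetry.current_wrist_force(),telemetry.current_ee_pos()-tool(tub(u,V,Z),np.pi+TY,D(pd))[0])
    if h: break
print(telemetry.current_t())
snap('side'); im=snap('side'); a=im[230:400,160:400]; b=snap('scene')[220:350,290:460]
Rz=R.from_euler('z',TY).as_matrix()[:2,:2]
print([tuple(np.round((np.array(d['at'][:2])-TUB)@Rz,3).tolist())+(round(d['at'][2],3),) for d in models.mark_of('ice3','side')])
cv2.imwrite('pics/f.png',np.hstack([cv2.resize(a,(400,300)),cv2.resize(b,(400,300))])[:,:,::-1])
```

```text
-0.095 False [ 0.00495405  0.3626196  -0.97060903] [-4.95508599e-04 -5.11307544e-05 -1.52771610e-04]
-0.103 False [-0.1512353   0.41070138 -1.65746376] [-0.00033095 -0.00015835 -0.00063156]
12.8
[(-0.017, 0.045, 0.016), (-0.093, 0.004, 0.018), (-0.088, 0.045, 0.019), (-0.025, -0.049, 0.014), (-0.094, -0.024, 0.022), (-0.064, 0.04, 0.019), (-0.069, 0.0, 0.025), (-0.095, -0.052, 0.013), (-0.0, -0.001, 0.002)]
```

View pics/f.png

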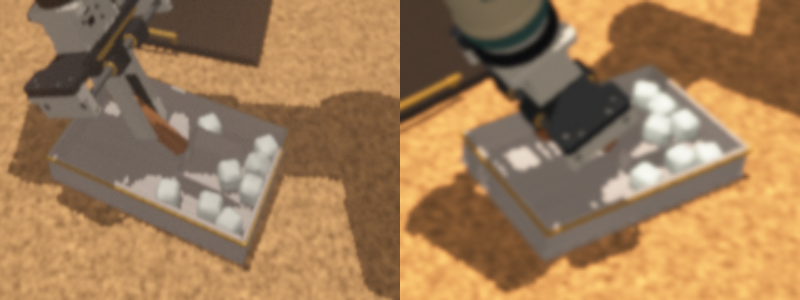

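Run:
```python
from h import *
V=-.006; dz=float(open('dz').read()); Z=.005+dz
h=go(-.106,V,Z,1,vel=.05,guard=10);print(h)
for z,pd in [(.014,-4),(.024,-9),(.034,-14)]:
    go(-.104,V,Z+z-.004,pd,vel=.06); 
r.hold(.3)
print(telemetry.current_wrist_force())
go(-.09,V,.07,-14,vel=.06); go(-.08,V,.17,-14,vel=.1); r.hold(.3)
print(telemetry.current_wrist_force(),telemetry.current_t())
im=snap('side'); a=im[130:400,160:460]; 
S=scoopR(np.pi+TY,D(-14)); o=tub(-.08,V,.17)-S@LIP
print('side',np.round([S.T@(d['at']-o) for d in models.mark_of('ice3','side')],3).tolist())
b=snap('scene')[80:350,250:550]
print('scene',np.round([S.T@(d['at']-o) for d in models.mark_of('ice3','scene')],3).tolist())
cv2.imwrite('pics/g.png',np.hstack([cv2.resize(a,(400,360)),cv2.resize(b,(400,360))])[:,:,::-1])
```

```text
False
[ 0.08024023  0.81442953 -1.02176362]
[-0.27903121  0.05606739 -1.76939811] 16.5667
side [[0.034, -0.018, 0.015], [-0.011, -0.044, -0.144], [0.032, 0.009, 0.016], [-0.046, 0.044, -0.137], [0.0, -0.01, 0.02], [-0.054, -0.049, -0.134], [0.014, -0.05, -0.154], [0.018, 0.047, -0.154]]
scene [[0.024, 0.012, 0.017], [0.017, -0.05, -0.147], [0.034, -0.017, 0.012], [-0.0, -0.006, 0.011], [0.02, 0.051, -0.153], [-0.01, -0.044, -0.147], [-0.045, 0.049, -0.137]]
```

View pics/g.png

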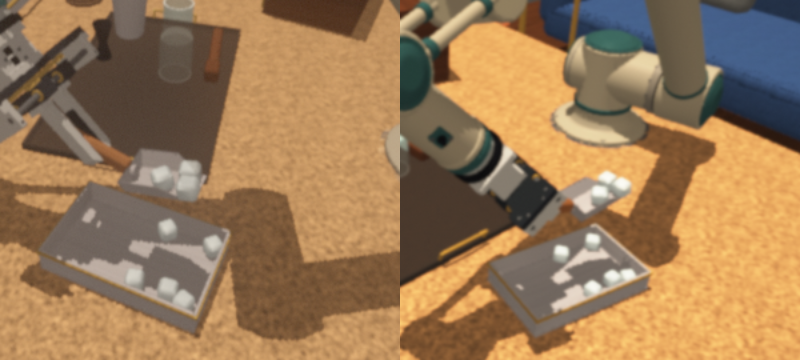

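Run:
```python
from h import *
V=-.006
go(-.08,V,.19,-30,vel=.12); r.hold(.3); go(-.075,V,.19,-24,vel=.3);go(-.08,V,.19,-30,vel=.3); r.hold(.2)
go(-.08,V,.19,-15,vel=.1); r.hold(.2)
print(telemetry.current_wrist_force(),telemetry.current_t())
S=scoopR(np.pi+TY,D(-15)); o=tub(-.08,V,.19)-S@LIP
for c in('side','scene'):
    im=snap(c); print(c,np.round([S.T@(d['at']-o) for d in models.mark_of('ice3',c)],3).tolist())
    print(np.round([S.T@(models.mark_of(t,c)[0]['at']-o) for t in('scoop','scoop_lip')],3).tolist())
# plan check of the pour poses
h=-np.pi/2
T=np.array([.5415,-.2638])
j=telemetry.current_joints()
for hh in (h,h-.25,h+.25):
  print(hh,[inverse_kinematics(*tool(np.r_[T-.012*np.array([np.cos(hh),np.sin(hh)]),.1],hh,D(p))) is not None for p in(-15,0,15,30,45,60)])
```

```text
[ 0.22798244  0.38877042 -1.85571546] 18.95
side [[-0.064, -0.05, -0.152], [0.004, -0.049, -0.17], [-0.01, 0.012, 0.014], [-0.017, -0.041, -0.162], [0.009, 0.048, -0.173], [0.009, -0.014, 0.011], [-0.055, 0.045, -0.156], [-0.031, -0.009, 0.015]]
[[0.0, 0.002, -0.002], [0.045, 0.001, -0.001]]
scene [[-0.029, -0.008, 0.008], [-0.061, -0.047, -0.15], [0.007, -0.051, -0.164], [-0.057, 0.047, -0.152], [-0.015, 0.01, 0.014], [0.006, -0.01, 0.012], [-0.015, -0.045, -0.163], [-0.247, 0.564, -0.115], [-0.349, 0.541, -0.086], [0.015, 0.047, -0.172]]
[[-0.004, -0.003, 0.002], [0.046, 0.001, 0.001]]
-1.5707963267948966 [True, True, True, True, True, True]
-1.8207963267948966 [True, True, True, True, True, True]
-1.3207963267948966 [True, True, True, True, True, True]
```

```bash
cat >> h.py <<'E'
H=-np.pi/2; TC=np.array([.5415,-.2638])
def pour(pd,z,back=.012,**k):
    p,o=tool(np.r_[TC-back*np.array([np.cos(H),np.sin(H)]),z],H,D(pd)); return r.move_l(p,o,**k)
E
python3 - <<'E'
from h import *
pour(-15,.22,vel=.16)
pour(-4,.14,vel=.1); pour(0,.105,vel=.06); r.hold(.2)
print(telemetry.current_wrist_force(),telemetry.current_t())
for c in('side','scene'):
    im=snap(c); print(c,np.round([d['at'] for d in models.mark_of('ice3',c) if d['at'][1]<.2],3).tolist())
    print([(t,np.round(models.mark_of(t,c)[0]['at'],3).tolist()) for t in('scoop_lip','tumbler_rim')])
    cv2.imwrite(f'pics/h_{c}.png',im[:,:,::-1])
a=cv2.imread('pics/h_side.png')[80:280,190:430]; b=cv2.imread('pics/h_scene.png')[100:300,130:370]
cv2.imwrite('pics/h.png',np.hstack([cv2.resize(a,(400,333)),cv2.resize(b,(400,333))]))
E
```

```text
[-1.04517324  0.21592288 -1.20214168] 23.5583
side [[0.51, -0.12, 0.005], [0.533, -0.214, 0.12], [0.533, -0.176, 0.124]]
[('scoop_lip', [0.538, -0.248, 0.107]), ('tumbler_rim', [0.54, -0.266, 0.094])]
scene [[0.553, -0.202, 0.12], [0.542, -0.205, 0.102]]
[('scoop_lip', [0.537, -0.25, 0.107]), ('tumbler_rim', [0.54, -0.263, 0.093])]
```

View pics/h.png

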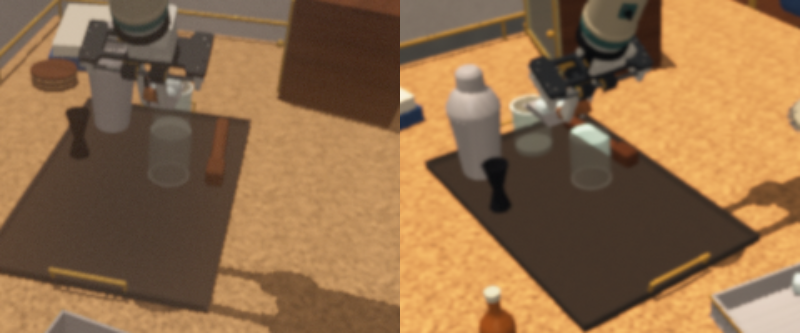

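```bash
sed -i 's/TC=np.array(\[.5415/TC=np.array([.5430/' h.py
python3 - <<'E'
from h import *
pour(4,.100,vel=.04)
for pd,z in [(10,.098),(16,.096),(22,.095),(28,.094),(34,.093),(40,.092)]:
    h=pour(pd,z,vel=.04,guard=6)
    if h: print('guard',pd,telemetry.current_wrist_force())
r.hold(.5); print(telemetry.current_wrist_force(),telemetry.current_t())
for c in('side','scene'):
    im=snap(c); print(c,[np.round(np.r_[d['at'],d['score']],3).tolist() for d in models.mark_of('ice3',c) if d['at'][1]<.2])
    print([(t,np.round(models.mark_of(t,c)[0]['at'],3).tolist()) for t in('scoop_lip','tumbler_rim','scoop') if models.mark_of(t,c)])
    cv2.imwrite(f'pics/i_{c}.png',im[:,:,::-1])
a=cv2.imread('pics/i_side.png')[80:220,230:370]; b=cv2.imread('pics/i_scene.png')[100:240,150:290]
cv2.imwrite('pics/i.png',np.hstack([cv2.resize(a,(400,400)),cv2.resize(b,(400,400))]))
E
```

```text
[ 0.26986542  0.60965498 -0.46335066] 27.8417
side []
[('scoop_lip', [0.54, -0.246, 0.093]), ('tumbler_rim', [0.543, -0.263, 0.095]), ('scoop', [0.542, -0.219, 0.12])]
scene []
[('scoop_lip', [0.538, -0.251, 0.09]), ('tumbler_rim', [0.54, -0.264, 0.095]), ('scoop', [0.541, -0.216, 0.122])]
```

View pics/i.png

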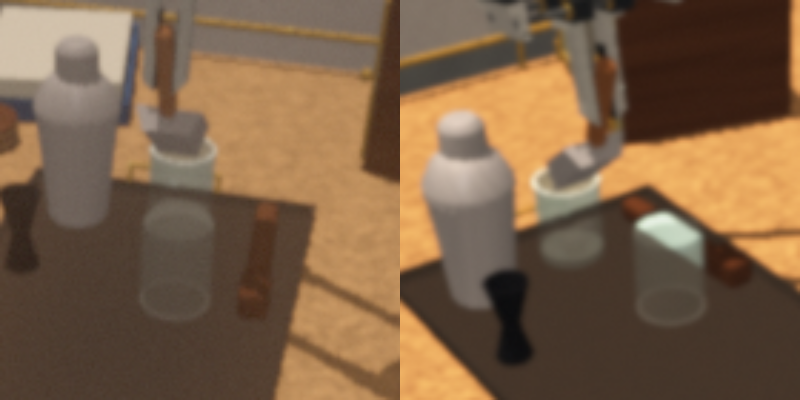

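Run:
```python
from h import *
for pd,z in [(48,.091),(58,.091)]:
    if pour(pd,z,vel=.05,guard=6): print('guard')
r.hold(.5)
pour(58,.12,vel=.06); pour(40,.2,back=.03,vel=.15); pour(0,.22,back=.14,vel=.2)
print(telemetry.current_wrist_force(),telemetry.current_t())
for c in('side','scene'):
    im=snap(c); print(c,[np.round(np.r_[d['at'],d['score']],3).tolist() for d in models.mark_of('ice3',c)])
    print([(t,np.round(models.mark_of(t,c)[0]['at'],3).tolist()) for t in('tumbler','tumbler_rim','scoop','spare_tumbler') if models.mark_of(t,c)])
    cv2.imwrite(f'pics/j_{c}.png',im[:,:,::-1])
a=cv2.imread('pics/j_side.png')[80:220,230:370]; b=cv2.imread('pics/j_scene.png')[100:240,150:290]
cv2.imwrite('pics/j.png',np.hstack([cv2.resize(a,(400,400)),cv2.resize(b,(400,400))]))
```

```text
[-0.52117871  0.89388851 -1.62375498] 32.8167
side [[0.39, 0.386, 0.017, 0.74], [0.411, 0.377, 0.02, 0.69], [0.436, 0.284, 0.016, 0.6], [0.363, 0.292, 0.011, 0.49], [0.456, 0.375, 0.016, 0.48]]
[('tumbler', [0.542, -0.264, 0.005]), ('tumbler_rim', [0.543, -0.265, 0.092]), ('scoop', [0.545, -0.081, 0.222]), ('spare_tumbler', [0.508, -0.118, 0.006])]
scene [[0.385, 0.386, 0.02, 0.66], [0.433, 0.283, 0.017, 0.65], [0.367, 0.294, 0.018, 0.62], [0.451, 0.374, 0.018, 0.5], [0.409, 0.379, 0.018, 0.44]]
[('tumbler', [0.54, -0.264, 0.003]), ('tumbler_rim', [0.545, -0.262, 0.091]), ('scoop', [0.543, 0.013, 0.266])]
```

View pics/j.png

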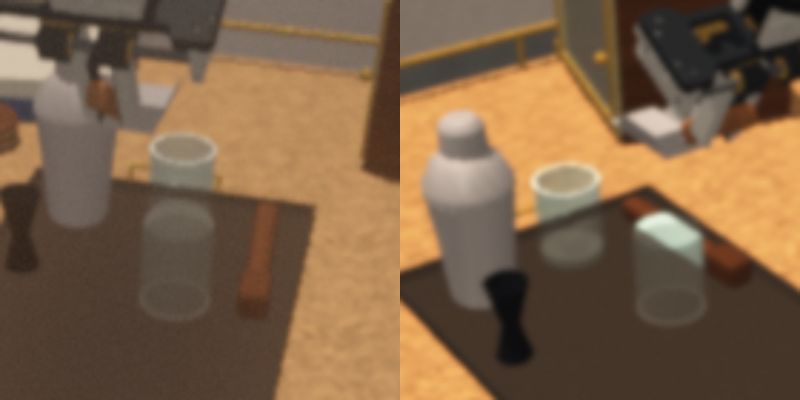

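Run:
```python
from h import *
F=[]
for i in range(10): r.hold(.05); F.append(telemetry.current_wrist_force())
print(np.mean(F,0),np.std(F,0))
S=scoopR(H,0); o=np.r_[TC-.14*np.array([0,-1]),.22]-S@LIP
def look(tag):
    im=snap('wrist',f'w_{tag}.png'); k=vision.get_calibration('wrist'); print(tag,np.round(k['position'],3),np.round(m(k['orientation'])[:,2],2))
    for t in('ice3','tumbler','tumbler_rim','scoop','scoop_lip'):
        print(t,[(np.round(np.r_[d['at'],d['score']],3).tolist(),np.round(S.T@(d['at']-o),3).tolist()) for d in models.mark_of(t,'wrist')])
look('0')
k=vision.get_calibration('wrist')
pc=m(k['orientation']).T@(np.array([.541,-.264,.05])-k['position']); print('tumbler px',k['fx']*pc[0]/pc[2]+k['cx'],k['fy']*pc[1]/pc[2]+k['cy'],pc[2])
```

```text
[-0.00919432  0.04161606 -1.16718372] [0.39912705 0.38875939 0.38196044]
0 [0.544 0.165 0.362] [-0.   -0.73 -0.69]
ice3 []
tumbler [([0.54, -0.266, 0.005, 0.95], [0.187, -0.004, -0.215])]
tumbler_rim []
scoop []
scoop_lip [([0.545, -0.123, 0.222, 0.67], [0.043, 0.002, 0.002]), ([0.68, -0.138, 0.004, 0.6], [0.058, 0.137, -0.216]), ([0.561, -0.08, -0.0, 0.31], [0.001, 0.018, -0.22])]
tumbler px 282.3194560579385 253.8593198815068 0.5264777691735771
```

Run:
```python
from h import *
p,o=tool(PL,SY,0)
r.move_l(p+[0,0,.12],o,vel=.2); r.move_l(p+[0,0,.02],o,vel=.15)
print(r.move_l(p-[0,0,.003],o,vel=.03,guard=3),telemetry.current_ee_pos()-p)
gripper_to(.05,f_grip=20); r.hold(.2)
r.move_l(p-.11*m(o)[:,2],o,vel=.15)
snap('side'); print([(t,np.round(models.mark_of(t,'side')[0]['at'],3).tolist()) for t in('scoop','scoop_grip','scoop_lip')],telemetry.current_t())
o=q(np.column_stack([[1,0,0],[0,-1,0],[0,0,-1]])); o2=q(np.column_stack([[-1,0,0],[0,1,0],[0,0,-1]]))
for x in(o,o2): print(inverse_kinematics([.541,-.264,.26],x),inverse_kinematics([.541,-.264,.07],x))
# look: camera above the tumbler, then
j=inverse_kinematics([.541,-.264,.28],o2)
r.move_to([.541,-.264,.28],o2); gripper_to(.094,f_grip=20)
k=vision.get_calibration('wrist'); im=snap('wrist','w1.png')
pc=m(k['orientation']).T@(np.array([.541,-.264,.05])-k['position']); print('tumbler px',k['fx']*pc[0]/pc[2]+k['cx'],k['fy']*pc[1]/pc[2]+k['cy'],pc[2],k['position'])
for t in('ice3','tumbler','tumbler_rim','shaker','muddler'): print(t,[np.round(np.r_[d['at'],d['score']],3).tolist() for d in models.mark_of(t,'wrist')])
print(telemetry.current_t())
```

```text
True [-2.16605957e-04 -3.78662903e-05 -3.62455881e-04]
[('scoop', [0.481, 0.065, 0.006]), ('scoop_grip', [0.576, 0.078, 0.051]), ('scoop_lip', [0.434, 0.068, 0.007])] 39.6333
[-5.69533269e-01  3.02694190e-01  1.39336435e+00 -4.44089210e-16
  1.44553412e+00  1.00126306e+00] [-5.69533269e-01  4.42505742e-01  1.67498807e+00 -4.44089210e-16
  1.02409884e+00  1.00126306e+00]
[-5.69533269e-01  3.02694190e-01  1.39336435e+00 -4.44089210e-16
  1.44553412e+00 -2.14032960e+00] [-5.69533269e-01  4.42505742e-01  1.67498807e+00 -4.44089210e-16
  1.02409884e+00 -2.14032960e+00]
tumbler px 284.0921218984264 177.28584649411775 0.39140444443297834 [ 0.45749259 -0.26386677  0.43357118]
ice3 [[0.528, -0.265, 0.023, 0.83], [0.548, -0.282, 0.03, 0.79], [0.546, -0.245, 0.027, 0.73]]
tumbler [[0.54, -0.263, 0.005, 0.67], [0.544, -0.245, 0.03, 0.67], [0.543, -0.262, 0.093, 0.41]]
tumbler_rim [[0.544, -0.263, 0.095, 0.9]]
shaker [[0.651, -0.254, 0.008, 0.76]]
muddler [[0.443, -0.207, 0.006, 0.96]]
43.8
```

Run:
```python
from h import *
print(r.move_l([.5415,-.2635,.12],vel=.15), r.move_l([.5415,-.2635,.074],vel=.06,guard=5))
gripper_to(.0,f_grip=30); r.hold(.2); print(telemetry.current_opening(),telemetry.current_finger_force())
r.move_l([.5415,-.2635,.174],vel=.06); r.hold(1)
print(telemetry.current_ee_pos(),telemetry.current_finger_force(),telemetry.current_wrist_force(),telemetry.current_t())
for c in('side','scene','wrist'):
    snap(c); print(c,[(t,[np.round(np.r_[d['at'],d['score']],3).tolist() for d in models.mark_of(t,c)[:3]]) for t in('tumbler','tumbler_rim','scoop','muddler','spare_tumbler')])
print([np.round(np.r_[d['at'],d['score']],3).tolist() for d in models.mark_of('ice3','wrist')],telemetry.current_opening())
```

```text
False False
0.067923177302151 30.000163028016686
[ 0.54150568 -0.2635043   0.17403062] 29.999321261420846 [ 0.43995174 -1.08087846 -3.6120944 ] 49.4833
side [('tumbler', [[0.541, -0.265, 0.105, 0.57]]), ('tumbler_rim', [[0.541, -0.262, 0.196, 0.69], [0.455, 0.374, 0.02, 0.24]]), ('scoop', [[0.48, 0.069, 0.008, 0.89]]), ('muddler', [[0.444, -0.206, 0.006, 0.84]]), ('spare_tumbler', [[0.511, -0.121, 0.005, 0.86]])]
scene [('tumbler', [[0.54, -0.261, 0.191, 0.73], [0.484, 0.072, 0.008, 0.7], [0.542, -0.263, 0.102, 0.69]]), ('tumbler_rim', [[0.542, -0.26, 0.191, 0.75]]), ('scoop', [[0.486, 0.072, 0.007, 0.91]]), ('muddler', [[0.443, -0.205, 0.008, 0.85]]), ('spare_tumbler', [[0.512, -0.123, 0.005, 0.77]])]
wrist [('tumbler', [[0.543, -0.263, 0.104, 0.85]]), ('tumbler_rim', [[0.545, -0.259, 0.192, 0.58]]), ('scoop', []), ('muddler', [[0.446, -0.205, 0.008, 0.7]]), ('spare_tumbler', [[0.508, -0.123, 0.006, 0.85]])]
[[0.547, -0.28, 0.13, 0.96], [0.546, -0.246, 0.131, 0.68]] 0.06781913462427462
```

Tumbler is held upright about 100 mm above the tray with its ice inside, and the scoop is back on the tray.

```bash
python3 -c "
from h import *
print(r.sign_off())"
```

```text
the job is handed in; nothing more can be done
None
```

The job is handed in (no verdict was returned): three cubes were counted in the tumbler before lifting, with two visible to the wrist camera afterwards; the gripper holds it upright about 10 cm above the tray, and the scoop is back on the tray.

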